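# Light the watch parts case and hold its lid open

## Task

First, with the parts case still shut, swing the boom of the bench lamp round so that it points straight at the middle of the case, and leave it there. Then lift the lid of the case with the gripper and hold it open at 55 degrees from shut; the lid falls shut if let go, so finish while still holding it there, steady. Do not shift or knock over the things lying around (loupe, jar, tin, steel block).

Things in the scene. Friction and masses are not known exactly. Their poses are not given: they have to be found in the camera images.
- case: dark wooden watch-parts case fixed to the bench, 160 (its x) x 220 (its y) x 70 mm high, open on top under a hinged lid. Origin: centre of its underside, on the bench. Its front, with the lid's handle, looks along its own -x, towards the robot; yaw within about 0.3 rad.
- lid (a joint): lid angle in rad: 0 shut (level), grows as the front edge rises; 55 degrees = 0.96; stop at 1.75. The lid is a 160 x 220 x 12 mm wooden board, about 0.45 kg, lying on the case's rim (underside 70 mm above the bench); it turns freely and falls shut from any angle below 1.5.
- lid_hinge (a point): middle of the lid's hinge line, at the case's far (+x) top edge, 70 mm above the bench; fixed to the case. The hinge line runs along the case's y axis.
- lid_handle (a point): middle of the lid's brass handle: a round bar of 10 mm diameter, 90 mm long, along the case's y, with an arm at each end to the lid's front edge; level with the board, 35 mm ahead of its edge (30 mm free gap). Lid shut: its centre is 195 mm ahead of the hinge line and 6 mm above it (76 mm above the bench). Moves with the lid.
- lamp_boom: turning part of the bench lamp: a level steel bar, 14 mm diameter, 210 mm above the bench. Origin on the post's axis at that height; x points out along the boom to the shade, z up; it turns about z. Its stiff joint (0.4 N m) stays where it is left; it turns 1.5 rad either way from world -y and starts 0.6 to 1.2 rad from -y towards the robot. Aimed when its x axis passes over the case's origin.
- lamp: the lamp's fixed round foot, 130 mm wide, 22 mm thick, with an upright post of 18 mm diameter up to the boom. Origin: centre of its underside. The dark bell shade hangs at the boom's end, tilted outward and down: 104 mm wide, reaching 245 mm from the post's axis, lowest point 100 mm above the bench.
- lamp_grip (a point): point on the lamp's grip: an upright black round pin, 16 mm diameter, above the end of the boom, 150 mm from the post's axis. The point lies on the pin's axis, 45 mm above the boom's centre line (255 mm above the bench); the pin's top is 17 mm higher, the boom's upper side 38 mm lower. About 3 N here swings the boom.
- loupe: bystander: black eyepiece, 42 mm wide, 34 mm tall, standing. Origin: centre of its underside.
- jar: bystander: clear jar with a yellow cap, 60 mm wide, 60 mm tall, standing. Origin: centre of its underside.
- tin: bystander: small open steel bowl, 76 mm wide, 30 mm tall. Origin: centre of its underside.
- block: bystander: steel bench block 35 x 35 x 30 mm. Origin: centre of its underside.

How it is judged:
On the way, in this order (a step that is already met when the one before it is completed fails the run):
1. the lamp's boom points at the middle of the case and rests, the lid still shut (y of case in the frame of lamp_boom between -0.045 and 0.045 m and x of case in the frame of lamp_boom above 0.1 m and angular speed of lamp_boom below 0.1 rad/s and value of joint lid below 0.08 rad), for 0.2 s.
2. the lid is held at 55 degrees by the gripper (value of joint lid between 0.855 and 1.065 rad and velocity of joint lid between -0.1 and 0.1 rad/s and contact force between the fingers and case above 0.3 N), for 0.2 s.
At the end, for the whole second after the job is handed in: the gripper's fingers hold the lid still at 55 degrees from shut (within 6 degrees), nothing else props it, and the lamp, let go, still points at the case: the boom's line passes within 45 mm of the case's centre seen from above (all of step 2 and y of case in the frame of lamp_boom between -0.045 and 0.045 m and x of case in the frame of lamp_boom above 0.1 m and angular speed of lamp_boom below 0.1 rad/s and contact force between the fingers and lamp_boom below 0.1 N and contact force between each of loupe, jar, tin, block and case below 0.1 N); the arm keeps its last pose, push and grip.
It fails at once if the loupe is shifted by more than 30 mm or tipped over (distance of loupe from where it was at the start of the episode above 0.03 m or angle between loupe's own z axis and vertical above 0.6 rad).
It fails at once if the jar is shifted by more than 30 mm or tipped over (distance of jar from where it was at the start of the episode above 0.03 m or angle between jar's own z axis and vertical above 0.6 rad).
It fails at once if the tin is shifted by more than 30 mm or tipped over (distance of tin from where it was at the start of the episode above 0.03 m or angle between tin's own z axis and vertical above 0.6 rad).
It fails at once if the block is shifted by more than 30 mm or tipped over (distance of block from where it was at the start of the episode above 0.03 m or angle between block's own z axis and vertical above 0.6 rad).
It also fails if it takes over 46 s, if anything falls off the work surface, if the arm or the gripper's body presses on something with over 40 N, if the wrist force passes 120 N, or if a joint passes its speed limit or range.

## Robot

A 7-joint arm with a two-finger parallel gripper is mounted at the origin on the work surface. World frame = base frame: x ahead of the robot, y to its left, z up, the work surface at z = 0. Lengths are in m, angles in rad, forces in N, time in s.
With the tool pointing down it reaches from about 0.425 to 0.825 m from the base axis. Payload 3.6 kg.
Tool frame: the origin (TCP) lies on the centre line of the jaws, within the pads' length; the fingertips stand manip.tips_ahead ahead of it and the grasp point (between the pads) lies 8 mm behind it (manip.tips_ahead is the distance from the TCP to the fingertips, in m); z points along the fingers, y is the line along which they close (so a half turn about z gives the same grasp; the last joint's range is limited). The gripper opens to 85 mm and grips with 20 to 120 N. Pads are 22 mm wide; open, the fingers measure 114 mm over their backs; the gripper's body (76 mm by 85 mm) begins 54 mm behind the grasp point. The pads swing forward as they close: fully open they stand 13 mm farther back than shut.
Start: joints at [1.242, 0.615, -0.013, 1.423, 0.008, 1.103, -0.04], TCP at [0.193, -0.621, 0.242] pointing down, gripper open.
Joint ranges: [-3.12, 3.12], [-0.3, 2.06], [-1.34, 1.32], [0.26, 2.42], [-1.36, 4.5], [0.01, 1.98], [-2.84, 2.84]. Speed limits (rad/s): [2.79, 2.79, 3.14, 3.14, 3.14, 3.14, 3.14].

## Interface

Orientations are given as a unit quaternion [x, y, z, w].
In Python, from station import manip, eyes, job, silhouettes, readout gives the robot as it stands. Calls block until the motion is done:
- manip.move_to(position, orientation): joint-space move of the TCP to a pose.
- manip.line_to(position, ori=None, vel=0.15, f_stop=None): straight line of the TCP; ori=None keeps the orientation; vel is the mean speed in m/s. With f_stop (N) it stops when the force on the tool has changed by that much, and returns True; else False.
- manip.goto_joints(angles): joint-space move.
- manip.move_gripper(opening, strength=None): opening from 0.0 (shut) to 1.0 (fully open); strength is the grip in N (None keeps the last); returns when the fingers have stopped.
- manip.dwell(seconds).
- manip.solve_ik(position, orientation): joint angles nearest the present ones, or None.
- eyes.grab_frame(name): name is "scene" or "top" or "wrist"; returns a dict with "img" (480x640x3 uint8, blue, green, red), "range_z" (480x640 float32, m along the optical axis (not along the pixel's ray), 0 where there is no reading), "camera_matrix" (3x3 intrinsics, pixels), "T" (4x4, takes a point from camera to world coordinates). Camera axes: x right, y down, z forward; pixel columns grow to the right and rows downward; lengths in m; the calibration is good to about 2 mm. A picture is of the moment at which its call begins.
A pose or a line that the arm cannot do raises manip.PlanningError and nothing moves.
- job.job_done(): hands the job in; it is judged then, once.
Trained networks look in a picture, given as the dict that the camera call returned (one of the last four; its "shot" number tells which), for a name from the list of things; names that differ only in an ending like _2 or _b are one class to them, and where a whole thing is asked for, a point or a joint stands for the part that bears it (a point fixed in the world has none). Each returns a list of dicts, best first, with "p" (0 to 1); they miss things now and then, are a little off and sometimes report something else, mostly with a low value. They report only what shows in the picture. A call takes as long as a camera call.
- silhouettes(picture, query): "mask" (480x640 bool, what is visible of it) and "uv" ([column, row] in pixels, amid what is visible of it).
Readings, each from a call of its own:
- readout.get_clock(): time.
- readout.get_qpos(): joint angles.
- readout.get_dq(): joint speeds.
- readout.get_joint_efforts(): joint torques, N m.
- readout.get_position(): TCP position.
- readout.get_ee_rot(): TCP orientation.
- readout.get_force(): force on the tool from outside, world axes, zero at the start.
- readout.get_wrist_torque(): the same for the moment, N m.
- readout.get_gripper_width(): opening from 0.0 (shut) to 1.0 (fully open).
- readout.get_grip_force(): force on a finger pad.
Only numpy, scipy, OpenCV 4.12 (cv2) and the standard library are available. Lean on these libraries where they do the work, as an engineer would, in place of code of your own. Each camera call takes 0.05 s, during which the arm holds its last target. There are 200 camera calls.

## Working session

There is one attempt and no reset: what is moved stays moved. The work goes in short steps, each a Python script; the robot and the scene stay as the last script left them, time stands still between calls to the robot, and variables do not carry over. Pictures are saved under pics/ and viewed, at most 10 in all, crops included, and the job is handed in when it is done.

```bash
mkdir -p pics; ls
cat > h.py <<'E'
import numpy as np, cv2
from station import manip, eyes, job, silhouettes, readout
def cloud(f,mask=None):
    z=f["range_z"]; m=(z>0) if mask is None else (z>0)&mask
    v,u=np.nonzero(m); K=f["camera_matrix"]; d=z[v,u]
    P=np.stack([(u-K[0,2])/K[0,0]*d,(v-K[1,2])/K[1,1]*d,d],1)
    return P@f["T"][:3,:3].T+f["T"][:3,3]
E
python3 - <<'E'
from h import *
print(manip.tips_ahead, readout.get_ee_rot(), readout.get_clock())
ims=[]
for n in ["top","scene"]:
    f=eyes.grab_frame(n); ims.append(f["img"]); print(n,f["T"].round(3).tolist())
    for q in ["case","lid","lamp_boom","lamp","lamp_grip","lid_handle","loupe","jar","tin","block"]:
        for r in silhouettes(f,q)[:2]:
            P=cloud(f,r["mask"])
            if len(P): print(n,q,round(r["p"],2),np.round(r["uv"]),r["mask"].sum(),np.median(P,0).round(3),np.percentile(P,2,0).round(3),np.percentile(P,98,0).round(3))
    np.save(n+".npy",f,allow_pickle=True)
    cv2.imwrite(f"pics/{n}.png",f["img"])
E
```

```text
pics
0.011 [ 9.88630036e-01  1.50362800e-01 -2.03634346e-04 -1.28041181e-03] 0.0
top [[0.02, -0.998, 0.065, 0.471], [-1.0, -0.02, -0.002, -0.004], [0.004, -0.065, -0.998, 1.368], [0.0, 0.0, 0.0, 1.0]]
top case 0.65 [361. 204.] 6570 [ 0.632 -0.13   0.082] [ 0.527 -0.237  0.04 ] [ 0.721 -0.023  0.087]
top lid 0.8 [362. 204.] 6300 [ 0.633 -0.131  0.082] [ 0.526 -0.236  0.075] [ 0.718 -0.024  0.087]
top lamp_boom 0.66 [163. 250.] 4278 [0.512 0.334 0.166] [0.351 0.252 0.004] [0.617 0.415 0.233]
top lamp_boom 0.61 [164. 295.] 2363 [0.41  0.303 0.195] [0.346 0.25  0.142] [0.571 0.387 0.268]
top lamp 0.67 [164. 251.] 4221 [0.51  0.334 0.167] [0.352 0.252 0.008] [0.617 0.414 0.235]
top lamp_grip 0.85 [164. 297.] 2392 [0.41  0.303 0.195] [0.347 0.25  0.137] [0.571 0.387 0.268]
top lid_handle 0.71 [359. 204.] 6272 [ 0.633 -0.13   0.082] [ 0.526 -0.236  0.075] [ 0.718 -0.025  0.087]
top lid_handle 0.29 [361. 206.] 6577 [ 0.631 -0.13   0.082] [ 0.528 -0.237  0.007] [ 0.72  -0.023  0.087]
top loupe 0.77 [267. 302.] 206 [0.384 0.095 0.033] [0.365 0.079 0.028] [0.401 0.113 0.039]
top loupe 0.42 [359
[... 1056 characters left out ...]
564 0.262]
scene lid_handle 0.81 [306. 331.] 8726 [ 0.643 -0.146  0.082] [ 0.533 -0.24   0.077] [ 0.724 -0.027  0.085]
scene loupe 0.61 [283. 223.] 235 [0.39  0.091 0.032] [ 0.368  0.076 -0.001] [0.404 0.116 0.036]
scene jar 0.87 [179. 433.] 1319 [ 0.567 -0.416  0.058] [ 0.532 -0.442  0.002] [ 0.586 -0.388  0.062]
scene jar 0.41 [328. 224.] 561 [0.484 0.161 0.018] [0.456 0.115 0.003] [0.524 0.186 0.031]
scene tin 0.79 [330. 224.] 579 [0.484 0.161 0.018] [0.456 0.116 0.001] [0.524 0.187 0.031]
scene tin 0.63 [307. 332.] 8607 [ 0.644 -0.145  0.082] [ 0.536 -0.24   0.078] [ 0.723 -0.027  0.085]
scene block 0.97 [164. 339.] 398 [ 0.398 -0.301  0.028] [ 0.373 -0.318  0.003] [ 0.409 -0.283  0.032]
```

Run:
```python
from h import *
for n in ["top","scene"]:
    f=np.load(n+".npy",allow_pickle=True).item()
    P=cloud(f)
    L=P[(P[:,2]>.072)&(P[:,2]<.092)&(abs(P[:,0]-.62)<.16)&(abs(P[:,1]+.13)<.15)]
    r=cv2.minAreaRect(L[:,:2].astype(np.float32)); print(n,"lid rect(incl handle)",r)
    A=P[(P[:,1]>.2)&(P[:,1]<.5)&(P[:,0]>.25)&(P[:,0]<.7)]
    s=A[(A[:,2]>.248)&(A[:,2]<.29)]; print("pin",len(s),s.mean(0),s.min(0),s.max(0)); t=s[s[:,2]>.262]; print("pintop",len(t),t.mean(0) if len(t) else 0)
    b=A[(A[:,2]>.205)&(A[:,2]<.225)]; 
    if len(b): print("boom",len(b),b.min(0),b.max(0), cv2.fitLine(b[:,:2].astype(np.float32),cv2.DIST_HUBER,0,.01,.01).ravel())
    g=A[(A[:,2]>.016)&(A[:,2]<.03)&(A[:,0]>.45)]; c,rad=cv2.minEnclosingCircle(g[:,:2].astype(np.float32)); print("foot",len(g),c,rad,g.min(0),g.max(0))
i=np.hstack([cv2.imread("pics/top.png")[130:400,80:520],cv2.imread("pics/scene.png")[80:350,150:510]])
cv2.imwrite("pics/a.png",i)
```

```text
top lid rect(incl handle) ((0.6218336224555969, -0.13289901614189148), (0.20802319049835205, 0.22034187614917755), 8.669746398925781)
pin 69 [0.42805037 0.31219027 0.2675764 ] [0.42041062 0.30650727 0.24823358] [0.43540132 0.32122202 0.27524421]
pintop 54 [0.42803908 0.3131607  0.27087671]
boom 661 [0.38905903 0.288992   0.20501062] [0.57941058 0.393028   0.22480209] [0.9062139  0.42281958 0.49409637 0.34337974]
foot 844 (0.5638036727905273, 0.37731072306632996) 0.06290365755558014 [0.50253564 0.31597226 0.01601146] [0.62334529 0.43830151 0.02814728]
scene lid rect(incl handle) ((0.6243956089019775, -0.13314281404018402), (0.20919030904769897, 0.22213105857372284), 8.639714241027832)
pin 79 [0.43271321 0.31132108 0.26278818] [0.42222161 0.3052754  0.24823457] [0.4394964  0.32278268 0.27479089]
pintop 43 [0.431872   0.31214479 0.26888702]
boom 546 [0.40197739 0.29401518 0.20513375] [0.58300118 0.39391318 0.22497758] [0.91162723 0.41101795 0.50445086 0.34338912]
foot 544 (0.5695326328277588, 0.3736152946949005) 0.05745559185743332 [0.51381515 0.31938034 0.01600101] [0.62586002 0.42991186 0.02981996]
```

View pics/a.png

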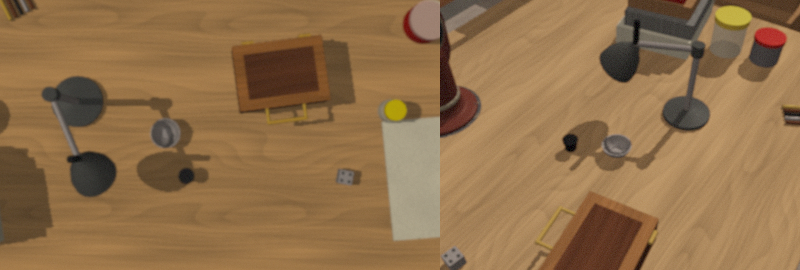

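```bash
cat >> h.py <<'E'
from scipy.spatial.transform import Rotation as Rn
def quat(z,y):
    z=np.array(z,float);y=np.array(y,float);y-=z*(y@z);y/=np.linalg.norm(y)
    return Rn.from_matrix(np.stack([np.cross(y,z),y,z],1)).as_quat()
def down(a): return quat([0,0,-1],[np.cos(a),np.sin(a),0])
post=np.array([.566,.376])
def arc(th,s,z):   # boom at world angle th, s=+-1 jaw half turn
    return [*(post+.15*np.array([np.cos(th),np.sin(th)])),z], down(th+s*np.pi/2)
yaw=.151; cx=np.array([np.cos(yaw),np.sin(yaw)]); cy=np.array([-cx[1],cx[0]])
E
python3 - <<'E'
from h import *
for n in ["top","scene"]:
    f=np.load(n+".npy",allow_pickle=True).item(); P=cloud(f)
    L=P[(P[:,2]>.066)&(P[:,2]<.092)&(abs(P[:,0]-.62)<.16)&(abs(P[:,1]+.13)<.15)]
    c=(L[:,:2]-[.641,-.13]); u=c@cx; v=c@cy
    b=[]
    for k in np.arange(-.1,.1,.01):  # side edges / front / back profiles
        m=(abs(u-k)<.005)
        if m.sum()>10 and abs(k)<.075: b.append((k,v[m].min(),v[m].max()))
    b=np.array(b); print(n,"sides slope",np.polyfit(b[:,0],b[:,1],1),np.polyfit(b[:,0],b[:,2],1))
    e=[]
    for k in np.arange(-.09,.09,.01):
        m=(abs(v-k)<.005)&(u>-.1); e.append((k,u[m].min(),u[m].max()))
    e=np.array(e);print("front/back",e[:,1].round(3),e[:,2].round(3))
    h=(u<-.1); print("handle",h.sum(),u[h].min(),np.median(u[h]),v[h].min(),v[h].max(),np.median(L[h,2]))
    fl=cv2.fitLine(L[h&(abs(v)<.035)][:,:2].astype(np.float32),cv2.DIST_HUBER,0,.01,.01).ravel();print(fl)
a0=np.arctan2(.312-.376,.430-.566)
for s in (1,-1):
    for th in np.linspace(a0,a0+1.3,4):
        q=manip.solve_ik(*arc(th,s,.247)); print(s,round(th,2),None if q is None else np.round(q,2))
H=np.array([.641,-.13])-cx*.115
for d in (90,70,55):
  for s in (1,-1):
    t=np.radians(d); z=[*(cx*np.cos(t)),-np.sin(t)]; y=s*np.array([*(cx*np.sin(t)),np.cos(t)])
    for p in ([*H,.076],[*(H+cx*.083),.236]):
        q=manip.solve_ik(p,quat(z,y)); print(d,s,None if q is None else np.round(q,2))
E
```

```text
top sides slope [ 0.00073261 -0.10918567] [0.00012958 0.10980688]
front/back [-0.083 -0.084 -0.083 -0.083 -0.099 -0.099 -0.083 -0.084 -0.084 -0.084
 -0.083 -0.083 -0.084 -0.099 -0.099 -0.083 -0.084 -0.084] [0.077 0.085 0.085 0.085 0.086 0.077 0.075 0.076 0.075 0.077 0.075 0.076
 0.076 0.077 0.075 0.085 0.086 0.086]
handle 208 -0.12338582067566968 -0.11744501272100098 -0.04897708138048949 0.04992471824635851 0.07895663994791735
[ 0.14878562 -0.9888695   0.5238054  -0.14753169]
scene sides slope [ 0.0011536  -0.11077499] [0.00540687 0.10924913]
front/back [-0.08  -0.08  -0.081 -0.081 -0.1   -0.1   -0.081 -0.081 -0.081 -0.081
 -0.081 -0.082 -0.081 -0.099 -0.1   -0.08  -0.081 -0.079] [0.085 0.087 0.088 0.087 0.079 0.079 0.079 0.079 0.079 0.079 0.079 0.079
 0.079 0.079 0.085 0.087 0.088 0.088]
handle 259 -0.12148485952638594 -0.11371135021480742 -0.05000639054545933 0.047521470732656036 0.07923944547681461
[ 0.14428723 -0.98953587  0.5269737  -0.14011094]
1 -2.7 [-0.02  0.63 -1.07  1.74  0.6   1.14 -2.4 ]
1 -2.27 [-0.04  0.54 -0.8   1.73  0.44  1.06 -1.68]
1 -1.84 [ 0.12  0.66 -0.98  1.62
[... 174 characters left out ...]
]
-1 -1.84 [ 0.18  0.74 -1.15  1.62  0.7   1.25  1.78]
-1 -1.4 [ 0.16  0.83 -1.15  1.45  0.76  1.35  2.29]
90 1 [ 0.47  0.71 -0.36  1.88  0.4   0.63 -0.  ]
90 1 [ 0.46  0.62 -0.48  1.5   0.31  1.1   0.07]
90 -1 [-0.    0.71  0.37  1.9  -0.42  0.61 -2.36]
90 -1 [-0.03  0.6   0.36  1.52 -0.23  1.06 -2.61]
70 1 [ 0.5   0.64 -0.28  2.14  0.22  0.06  0.24]
70 1 [ 0.58  0.5  -0.51  1.79  0.23  0.58  0.15]
70 -1 [ 0.4   0.63 -0.12  2.14 -0.95  0.1  -1.74]
70 -1 [ 0.08  0.47  0.24  1.81 -0.45  0.61 -2.38]
55 1 [ 1.08  0.99 -1.14  2.3   2.16  0.64 -1.46]
55 1 [ 0.68  0.47 -0.53  1.99 -0.01  0.17  0.42]
55 -1 [ 1.08  0.99 -1.14  2.3   2.16  0.64  1.68]
55 -1 [ 0.33  0.42 -0.04  2.   -0.98  0.28 -1.79]
```

Run:
```python
from h import *
p=readout.get_position(); manip.line_to([p[0],p[1],.36],vel=.3)
a0=np.arctan2(.312-.376,.430-.566)
P,q=arc(a0,1,.36); manip.move_to(P,q); print(readout.get_qpos(),readout.get_clock())
P,q=arc(a0,1,.249)
print("stop",manip.line_to(P,q,vel=.15,f_stop=8))
f=eyes.grab_frame("scene"); cv2.imwrite("pics/b.png",f["img"][60:330,200:600])
manip.move_gripper(0.0,40); print(readout.get_gripper_width(),readout.get_grip_force(),readout.get_force(),readout.get_position(),readout.get_clock())
```

```text
[ 0.06072621  0.57433496 -1.24433389  1.54897492  0.54804537  1.41474184
 -2.35420451] 5.0
stop False
0.17595538875522343 39.061201214790344 [-1.16147894  1.39872244  2.09912454] [0.42990177 0.31288297 0.24940032] 6.5833
```

View pics/b.png

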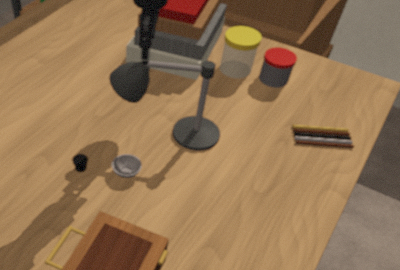

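The jaws sit over the pin (crop ≈(145,50)), and the 15 mm jaw width matches the 16 mm pin. Now the swing.

Run:
```python
from h import *
a0=np.arctan2(.312-.376,.430-.566); O=np.array([.6395,-.13]); d=O-post; a1=np.arctan2(d[1],d[0])
for th in np.linspace(a0,a1,10)[1:]:
    P,q=arc(th,1,.249); manip.line_to(P,q,vel=.15)
    print(round(th,2),readout.get_force().round(1) if hasattr(readout.get_force(),'round') else readout.get_force(),readout.get_gripper_width())
manip.dwell(.2)
manip.move_gripper(.6)
P=readout.get_position(); manip.line_to([P[0],P[1],.37],vel=.25)
H=O-cx*.115-cx*.0
t=np.radians(80); Z=np.array([*(cx*np.cos(t)),-np.sin(t)]); Y=np.array([*(cx*np.sin(t)),np.cos(t)])
manip.move_to(np.array([*H,.076])-Z*.20,quat(Z,Y)); print(readout.get_qpos(),readout.get_clock())
for n in("top","scene"):
    f=eyes.grab_frame(n); cv2.imwrite(f"pics/c_{n}.png",f["img"]); A=cloud(f)
    A=A[(A[:,1]>.05)&(A[:,1]<.5)&(A[:,0]>.4)&(A[:,0]<.75)]
    s=A[(A[:,2]>.25)&(A[:,2]<.29)&(A[:,1]>.17)]; print(n,"pin",len(s),s.mean(0),s.min(0),s.max(0))
    m=s.mean(0)[:2]-post; m/=np.linalg.norm(m); print("off",np.cross(m,O-post),np.linalg.norm(s.mean(0)[:2]-post))
    b=A[(A[:,2]>.203)&(A[:,2]<.222)&(A[:,1]>.15)]
    l=cv2.fitLine(b[:,:2].astype(np.float32),cv2.DIST_HUBER,0,.01,.01).ravel(); print("boom",len(b),l,"off",np.cross(l[:2],O-l[2:]))
i=np.hstack([cv2.imread("pics/c_top.png")[130:400,80:480],cv2.imread("pics/c_scene.png")[60:330,150:550]])
cv2.imwrite("pics/c.png",i)
```

```text
-2.56 [ 0.1 -1.2  3.8] 0.16894531066265284
-2.42 [ 3.  -0.6  3.2] 0.17232095542013143
-2.28 [3.4 1.  2.5] 0.175553600961505
-2.13 [1.8 4.6 1.3] 0.17076260569269489
-1.99 [1.7 4.6 1.6] 0.1732941544339967
-1.85 [1.8 6.  0.9] 0.17371689185444575
-1.71 [0.1 5.9 0.9] 0.17545427540911357
-1.57 [0.9 5.1 1.6] 0.1750161040582502
-1.43 [-0.2  5.6  2.2] 0.17628080592686832
[ 1.13070176  0.60991848 -1.32556828  1.86384129  0.69313986  1.02209938
 -0.28371857] 11.975
top pin 59 [0.58502836 0.22820815 0.26889563] [0.57785471 0.22196913 0.25112187] [0.59226072 0.2365865  0.27545953]
off 0.008283592200834716 0.14901177590122225
boom 598 [ 0.15990253 -0.9871328   0.5770153   0.28164572] off -0.0041424753489455735
scene pin 84 [0.59029869 0.22577355 0.26401877] [0.58181531 0.21957123 0.25009699] [0.59665141 0.23559875 0.2729635 ]
off -0.008236964056201751 0.15217887858926787
boom 413 [ 0.14032717 -0.9901052   0.5827535   0.2827788 ] off -0.001739055263416181<stdin>:16: DeprecationWarning: Arrays of 2-dimensional vectors are deprecated. Use arrays of 3-dimensional vectors instead. (deprecated in NumPy 2.0)
<stdin>:18: DeprecationWarning: Arrays of 2-dimensional vectors are deprecated. Use arrays of 3-dimensional vectors instead. (deprecated in NumPy 2.0)
```

View pics/c.png

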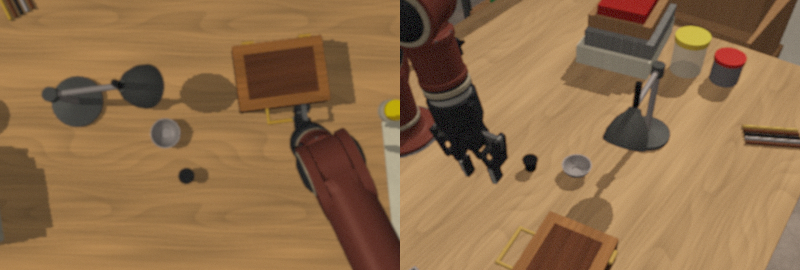

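Boom (crop ≈(85,92)→shade (140,85)) points at the case within ~5 mm. Now the handle grasp.

Run:
```python
from h import *
O=np.array([.6395,-.13]); B=np.array([*(O-cx*.115),.076])
t=np.radians(80); Z=np.array([*(cx*np.cos(t)),-np.sin(t)]); Y=np.array([*(cx*np.sin(t)),np.cos(t)]); q=quat(Z,Y)
manip.goto_joints([.46,.62,-.48,1.5,.31,1.1,.07])
manip.move_to(B-Z*.08,q); manip.move_gripper(.33); print(readout.get_qpos().round(2) if hasattr(readout.get_qpos(),'round') else readout.get_qpos(), readout.get_gripper_width())
f=eyes.grab_frame("wrist"); cv2.imwrite("pics/d1.png",f["img"])
print("stop",manip.line_to(B+Z*.006,q,vel=.08,f_stop=6),readout.get_position(),readout.get_force())
f=eyes.grab_frame("scene"); cv2.imwrite("pics/d2.png",f["img"])
cv2.imwrite("pics/d.png",np.hstack([cv2.resize(cv2.imread("pics/d1.png"),(400,300)),f["img"][180:480,100:500]])); print(readout.get_clock())
```

```text
[ 0.61  0.53 -0.48  1.98  0.35  0.54  0.07] 0.33101590156357424
stop False [ 0.52711491 -0.14723602  0.07057746] [ 0.28485497  0.22528623 -0.07876489]
15.175
```

View pics/d.png

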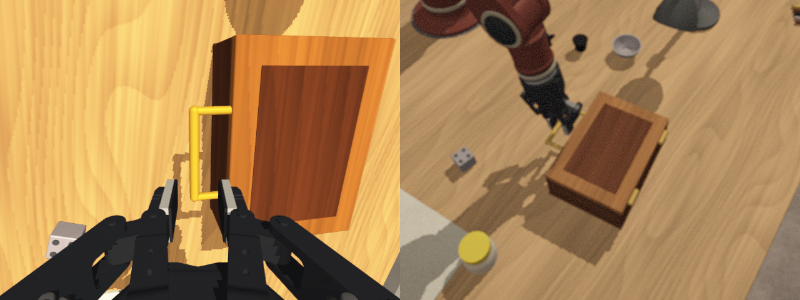

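Jaws straddle the bar (left view, bar at (195,150), pads at (167,200)/(225,200)); closing and lifting.

Run:
```python
from h import *
O=np.array([.6395,-.13]); Hn=O+cx*.08
t=np.radians(80); Z=np.array([*(cx*np.cos(t)),-np.sin(t)]); Y=np.array([*(cx*np.sin(t)),np.cos(t)]); q=quat(Z,Y)
manip.move_gripper(0.,40); w=readout.get_gripper_width(); print(w,readout.get_grip_force(),readout.get_force())
if w>.07:
  p0=np.array(readout.get_position()); off=p0-np.array([*(Hn-cx*.195),.076]); print("off",off)
  for a in np.linspace(0,.96,9)[1:]:
    x=.195*np.cos(a)-.006*np.sin(a); z=.195*np.sin(a)+.006*np.cos(a)
    manip.line_to(np.array([*(Hn-cx*x),.07+z])+off,q,vel=.08)
    print(round(a,2),np.round(readout.get_force(),1),round(readout.get_gripper_width(),3))
manip.dwell(.3)
f=eyes.grab_frame("top"); a=f["img"]; np.save("e1.npy",f,allow_pickle=True)
g=eyes.grab_frame("scene"); np.save("e2.npy",g,allow_pickle=True)
cv2.imwrite("pics/e.png",np.hstack([a[130:430,150:550],g["img"][130:430,100:500]])); print(readout.get_position(),readout.get_clock())
for f in (f,g):
  P=cloud(f); c=P[:,:2]-Hn; u=c@cx; v=c@cy; m=(abs(v)<.1)&(u>-.13)&(u<.02)&(P[:,2]>.07)&(P[:,2]<.25)
  m&=(abs(v)>.055)
  U,W=u[m],P[m,2]; an=np.arctan2(W-.076,-U); r=np.hypot(W-.076,U); k=(r>.06)&(r<.17); print(k.sum(),np.percentile(an[k],[5,25,50,75,95]).round(3))
```

```text
0.10230809917805378 39.149481654167175 [-5.55440428 -0.74469904  5.88320351]
off [-0.00122175 -0.0004081  -0.0059386 ]
0.12 [-0.7 -0.5 -3.4] 0.097
0.24 [-1.4 -0.3 -2.9] 0.1
0.36 [-4.6  0.1 -1.1] 0.1
0.48 [-6.8 -0.8  0.1] 0.1
0.6 [-8.7 -1.1  2.4] 0.099
0.72 [-12.3  -0.5   6.7] 0.096
0.84 [-13.   -0.2  12.2] 0.095
0.96 [-9.1 -0.2 10.3] 0.099
[ 0.61263136 -0.13430311  0.23035593] 19.4167
858 [0.969 1.014 1.03  1.049 1.082]
2035 [0.992 1.028 1.046 1.071 1.108]
```

View pics/e.png

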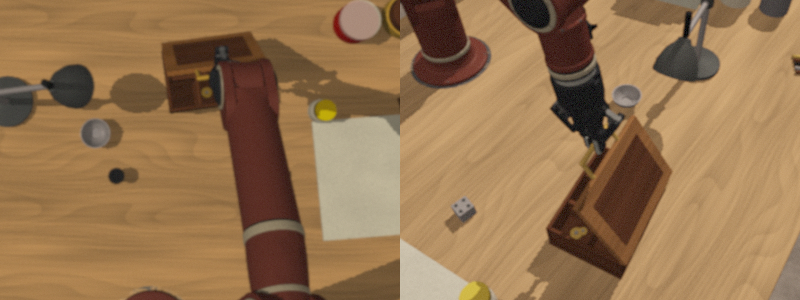

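Run:
```python
from h import *
Hn=np.array([.6395,-.13])+cx*.08
for n in("e1","e2"):
  f=np.load(n+".npy",allow_pickle=True).item();P=cloud(f); c=P[:,:2]-Hn; u=c@cx; v=c@cy
  m=(abs(v)<.1)&(u>-.11)&(u<.03)&(P[:,2]>.085)&(P[:,2]<.22)&(abs(v)>.055)
  for _ in range(4):
    l=cv2.fitLine(np.stack([u[m],P[m,2]],1).astype(np.float32),cv2.DIST_HUBER,0,.01,.01).ravel()
    d=abs((u-l[2])*l[1]-(P[:,2]-l[3])*l[0]); m&=d<.005
  a=np.arctan2(abs(l[1]),abs(l[0])); R=(l[2]*-l[1]*np.sign(-l[0])); print(n,m.sum(),a,np.degrees(a))
  # distance of surface plane from hinge line (expect .012 )
  print(abs((0-l[2])*l[1]-(.07-l[3])*l[0]))
print(readout.get_position(),readout.get_force(),readout.get_grip_force())
```

```text
e1 1160 0.96304053 55.178154
0.010884713
e2 2853 0.963013 55.17658
0.012603305
[ 0.61263136 -0.13430311  0.23035593] [-8.12894127 -0.40559188 10.69248723] 41.48311793804169
```

The lid sits at 55.2° in both cameras, held steadily. The pictures show the lamp and bystanders unmoved.

```bash
python3 -c "
from h import *
manip.dwell(.4); print(readout.get_dq()); print(job.job_done())"
```

```text
[-1.08936165e-05 -4.51369626e-04 -8.76722640e-04  1.02876656e-03
 -5.39746725e-04  1.02236627e-03 -8.61964501e-04]
the job is handed in; nothing more can be done
None
```

I handed the job in at about 20 s: the lamp boom's line measured within about 8 mm of the case's centre, and the gripper was holding the lid steady at about 55.2°. The loupe, jar, tin and block looked undisturbed in the pictures, but I did not re-measure them; the hand-in returned no verdict.

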